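Strainer housing: fit the sleeve, hold the cover at its balance point

ROBOT

A 6-joint arm with a two-finger parallel gripper is mounted at the origin on a cart in front of the work surface, level with it; the furniture and walls round the work are solid. World frame = base frame: x ahead of the robot, y to its left, z up, the work surface at z = 0. Lengths are in m, angles in rad, forces in N, time in s.
With the tool pointing down it reaches from about 0.3 to 1 m from the base axis. Payload 5.1 kg.
Tool frame: the origin (TCP) lies between the finger pads, 19 mm behind the fingertips; this is the grasp point; z points along the fingers, y is the line along which they close (so a half turn about z gives the same grasp; the last joint's range is limited). The gripper opens to 95 mm and grips with 3 to 60 N. Pads are 20 mm wide; open, the fingers measure 119 mm over their backs; the gripper's body (75 mm by 180 mm) begins 59 mm behind the grasp point.
Start: joints at [-1.288, 0.124, 1.65, -0, 1.367, -0.083], TCP at [0.232, -0.607, 0.233] pointing down, gripper open.
Joint ranges: [-2.61, 2.61], [-1.02, 2.33], [0.03, 2.71], [-1.35, 4.49], [0.32, 2.68], [-2.91, 2.91]. Speed limits (rad/s): [2.57, 2.57, 3.14, 3.14, 3.14, 3.14].

INTERFACE

Orientations are given as a unit quaternion [x, y, z, w].
In Python, from cell import robot gives the robot as it stands.
- The arm moves only by the tool send_rows, never from a script. Its argument "rows" is a list that holds one entry, the list of rows, each a list of 5 numbers: the shift along the tool's x, y, z in units of 50 mm (1.0 is 50 mm), then the turn about the tool's z in rad, then the opening, from 0 (shut) to 1 (fully open). A call has 1 to 20 rows; each row shifts and turns the commanded pose from where the row before left it, along the tool's axes as they then stand; what a row does not reach is not made up. A row lasts 1/10 s, in which the tool goes at most 50 mm and 8.59 degrees, less where a joint would pass 70% of its speed; a pose out of reach is approached as far as the arm can. A call is refused whole if a number of a shift passes 1 or a number of a turn 0.15, either way. A call with a gripper value outside its range is refused whole. The fingers move at their own pace and stop on an object; "force" is the grip in N (left out, the last holds). Time passes only in rows, so rows that do not move let the fingers close. It gives the time, the measured TCP pose, the force, the opening and the grip force at its end, in the units of the state.
- robot.observe(): the state, without advancing time (a new reading comes with each control period).
- robot.grab_frame(name): name is "scene" or "top"; returns (picture, depth): 400x640x3 uint8, red, green, blue; 400x640 float32, m along the optical axis (not along the pixel's ray), 0 where there is no reading.
- robot.calibration(name): a dict with "fov_y" (degrees; the focal length in pixels is half the picture's height over the tangent of half this angle, whatever the lens; pixels are square), "cx", "cy" (the principal point, pixels), "D" ([k1, k2, p1, p2, k3] as OpenCV has them; the pictures are not rectified), "world_from_camera" (4x4, takes a point from camera to world coordinates). Camera axes: x right, y up, looking along -z (the intrinsics and any distortion apply to the point x, -y, -z); pixel columns grow to the right and rows downward; lengths in m; the calibration is good to about 2 mm. A picture is of the moment at which its call begins. calibration takes no time and is no camera call.
- robot.job_done(): hands the job in; it is judged then, once.
Trained networks look in the newest picture that a camera, given by its name, has taken for a name from the list of things; names that differ only in an ending like _2 or _b are one class to them, and where a whole thing is asked for, a point or a joint stands for the part that bears it (a point fixed in the world has none). Each returns a list of dicts, best first, with "conf" (0 to 1); they miss things now and then, are a little off and sometimes report something else, mostly with a low value. They report only what shows in the picture. A call takes as long as a camera call.
- robot.cut_out(query, camera): "mask" (400x640 bool, what is visible of it) and "xy" ([column, row] in pixels, amid what is visible of it).
- robot.spot_point(query, camera): "xy" ([column, row] in pixels: a listed point, or the origin of a listed thing).
The state is a dict: "time": time; "qpos": joint angles; "qd": joint speeds; "tau": joint torques, N m; "tool_pos": TCP position; "tcp_rot": TCP orientation; "contact_force": force on the tool from outside, world axes, zero at the start; "torque": the same for the moment, N m; "opening": opening from 0.0 (shut) to 1.0 (fully open); "finger_force": force on a finger pad.
Only numpy, scipy, OpenCV 4.12 (cv2) and the standard library are available. Lean on these libraries where they do the work, as an engineer would, in place of code of your own. Each camera call takes 0.05 s, during which the arm holds its last target. There are 200 camera calls.

TASK

Make the strainer housing ready for a look at its cover: first slide the taller of the two loose metal sleeves over the upright standpipe inside the open steel housing until it sits fully down on the pipe's foot, and let go of it. Then take the leaning cover by its bar handle and swing it gently, never letting it drop or slam, to its balance point, without carrying it on over towards shut: there the cover panel stands straight up and would fall neither way. Finish while still holding the bar with the cover still there; leave the short sleeve and the crockery, cutlery and brush where they are.

Things in the scene. Friction and masses are not known exactly. Their poses are not given: they have to be found in the camera images.
- housing: open-topped square box of plain stainless steel, 170 x 170 mm outside, 64 mm high, walls 4 mm, floor 5 mm thick, screwed to the worktop (fixed). Origin: centre of its underside; z up. The cover is hinged along its +x rim; the hinge line runs along its y axis. An upright standpipe, 22 mm in diameter, stands in its centre
- pipe_top (a point): centre of the top of the standpipe, 60 mm above the worktop (4 mm below the box's rim); the top 6 mm taper from 22 mm to 15 mm in diameter. Axes as the housing's
- pipe_foot (a point): point on the standpipe's axis at the upper face of its round foot (38 mm in diameter, 8 mm above the worktop), where the seated sleeve's underside rests. Axes as the housing's
- cover_hinge (a point): middle of the cover's hinge line, 66 mm above the worktop, 91 mm from the housing's centre towards its +x. Axes as the housing's
- cover_angle (a joint): angle of the cover, rad: 0 shut over the box, 1.571 straight up (balance point: the mass lies over the hinge), 2.4 leaning on its back stop, away from the box, as at the start. The hinge is nearly frictionless and the cover (0.55 kg) falls if let go. At angle a the bar's axis is -195 cos(a) mm along the housing's x and 195 sin(a) mm up from cover_hinge
- cover: the hinged cover: steel panel 4 mm thick, 166 mm wide along the hinge line, with the bar handle beyond its free edge. Origin: on the hinge line, at cover_hinge; its -x axis points along the panel to the bar
- bar_mid (a point): middle of the cover's round bar handle, 14 mm in diameter, 100 mm clear between the two 10 mm rods that carry it, parallel to the hinge line, its axis 33 mm beyond the cover panel's free edge. Point on the bar's axis; y along the bar. A round bar: it can turn between the fingers
- tall_sleeve: the taller of two plain aluminium sleeves that stand loose on the worktop to the robot's left: 45 mm tall, 42 mm outside, bore 27 mm, open at both ends, 0.12 kg. Origin: centre of its underside; z along its axis
- short_sleeve: the shorter sleeve: 22 mm tall, 42 mm outside, bore 27 mm; not needed, leave it alone. Origin: centre of its underside
- mug: dark blue mug, 73 mm in diameter, 92 mm high; bystander. Origin: centre of its underside
- cup: small white cup, 71 mm in diameter, 58 mm high; bystander. Origin: centre of its underside
- teaspoon: steel teaspoon 130 mm long, lying flat; bystander. Origin: its middle, underside
- brush: green dish brush 269 mm long, lying; bystander. Origin: its middle, underside
- glass: clear tumbler, 62 mm in diameter, 98 mm high; bystander. Origin: centre of its underside

How it is judged:
On the way, in this order (a step that is already met when the one before it is completed fails the run):
1. the tall sleeve sits fully down over the standpipe, on its foot, and is let go (horizontal distance between tall_sleeve and pipe_foot below 0.005 m and z of tall_sleeve in the frame of pipe_foot below 0.004 m and angle between tall_sleeve's own z axis and vertical below 0.08 rad and contact force between the fingers and tall_sleeve below 0.2 N), for 0.2 s.
2. the cover is held by its bar at its balance point (value of joint cover_angle between 1.491 and 1.651 rad and velocity of joint cover_angle between -0.15 and 0.15 rad/s and contact force between the fingers and cover above 2 N and distance between the grasp point and bar_mid below 0.065 m), for 0.2 s.
At the end, for the whole second after the job is handed in: Tall sleeve over the standpipe, underside within 4 mm of the foot, within 5 mm of the axis, upright, not touched; cover within 0.08 rad of straight up, still (0.15 rad/s), held by the fingers (over 2 N) at its bar: TCP within 65 mm of the bar's middle (all of step 1 and all of step 2); the arm keeps its last pose, push and grip.
It fails at once if the cover swings faster than 2.5 rad/s (dropped or slammed) (velocity of joint cover_angle above 2.5 rad/s or velocity of joint cover_angle below -2.5 rad/s).
It fails at once if the cover goes far past its balance point, towards shut (below 1.1 rad) (value of joint cover_angle below 1.1 rad).
It fails at once if a bystander is moved by more than 30 mm (distance of any of short_sleeve, mug, cup, teaspoon, brush, glass from where it was at the start of the episode above 0.03 m).
It also fails if it takes over 54 s, if anything falls off the work surface, if the arm or the gripper's body presses on something with over 40 N, if the wrist force passes 120 N, or if a joint passes its speed limit or range.

## Working session

There is one attempt and no reset: what is moved stays moved. The work goes in short steps, Python scripts to look and compute and a tool call to move; the robot and the scene stay as the last step left them, time stands still between calls to the robot, and variables do not carry over. Pictures are saved under pics/ and viewed, at most 10 in all, crops included, and the job is handed in when it is done.

Besides the shell and the picture viewer there is one more tool, called after "Call:" as a command line: name --argument value ..., lists and objects as JSON in quotes. send_rows: Moves the arm, as the interface text tells. Its arguments: {"type":"object","properties":{"rows":{"type":"array"},"force":{"type":"number"}},"required":["rows"]}

```bash
mkdir -p pics; cat > h.py <<'E'
import numpy as np, cv2
from cell import robot
def ray(cam,px):
    c=robot.calibration(cam); f=200/np.tan(np.radians(c["fov_y"])/2)
    K=np.array([[f,0,c["cx"]],[0,f,c["cy"]],[0,0,1]])
    u=cv2.undistortPoints(np.array(px,float).reshape(-1,1,2),K,np.array(c["D"],float)).reshape(-1,2)
    return np.c_[u[:,0],-u[:,1],-np.ones(len(u))],np.array(c["world_from_camera"])
def atdepth(cam,px,d):
    r,T=ray(cam,px); return (r*np.reshape(d,(-1,1)))@T[:3,:3].T+T[:3,3]
def atz(cam,px,z):
    r,T=ray(cam,px); w=r@T[:3,:3].T; o=T[:3,3]; return o+w*((z-o[2])/w[:,2:3])
def maskpts(cam,m,D):
    v,u=np.nonzero(m&(D>0)); return atdepth(cam,np.c_[u,v],D[v,u])
E
python3 - <<'E'
from h import *
for cam in("scene","top"):
    I,D=robot.grab_frame(cam); cv2.imwrite(f"pics/{cam}0.png",I[...,::-1]); np.save(cam+"D.npy",D)
    print(cam,np.round(robot.calibration(cam)["world_from_camera"],3).tolist())
    for q in("housing","cover","tall_sleeve","short_sleeve","mug","cup","glass","brush","teaspoon"):
        for r in robot.cut_out(q,cam)[:2]:
            P=maskpts(cam,r["mask"],D)
            if len(P):print(q,round(r["conf"],2),np.round(r["xy"]),r["mask"].sum(),np.round(np.percentile(P,[3,50,97],axis=0),3).tolist())
    for q in("pipe_top","pipe_foot","cover_hinge","bar_mid","housing","tall_sleeve","short_sleeve"):
        for r in robot.spot_point(q,cam)[:2]: print("pt",q,round(r["conf"],2),np.round(r["xy"],1))
s=robot.observe();print(s)
E
```

```text
scene [[0.445, 0.419, -0.791, -0.805], [-0.895, 0.229, -0.383, -0.58], [0.021, 0.879, 0.477, 0.839], [0.0, 0.0, 0.0, 1.0]]
mug 0.72 [192. 191.] 684 [[0.284, 0.369, 0.005], [0.307, 0.391, 0.065], [0.357, 0.441, 0.092]]
cup 0.67 [298. 171.] 301 [[0.618, 0.165, 0.002], [0.645, 0.192, 0.041], [0.793, 0.247, 0.059]]
glass 0.77 [458. 212.] 648 [[0.594, -0.417, 0.003], [0.605, -0.392, 0.057], [0.64, -0.363, 0.099]]
brush 0.68 [210. 169.] 177 [[0.423, 0.437, 0.0], [0.515, 0.456, 0.043], [0.608, 0.512, 0.063]]
brush 0.57 [192. 191.] 661 [[0.284, 0.369, 0.01], [0.306, 0.39, 0.066], [0.354, 0.438, 0.092]]
teaspoon 0.69 [426. 248.] 145 [[0.341, -0.374, -0.001], [0.414, -0.346, 0.005], [0.456, -0.322, 0.012]]
pt pipe_top 0.85 [337.1 204.3]
pt pipe_foot 0.59 [338.  224.6]
pt cover_hinge 0.72 [367.  209.8]
pt cover_hinge 0.53 [453.5 223.3]
pt bar_mid 0.75 [410.8 187.3]
pt housing 0.81 [340.4 219.7]
top [[0.01, 0.988, -0.151, 0.263], [-1.0, 0.012, 0.015, 0.048], [0.017, 0.151, 0.988, 1.418], [0.0, 0.0, 0.0, 1.0]]
housing 0.79 [364. 210.] 5971 [[0.355, -0.283, -0.001], [0.441, -0.134, 0.058], [0.536,
[... 1115 characters left out ...]
.45 [260.5 192. ]
{'time': 1.7, 'qpos': array([-1.28755655e+00,  1.23771025e-01,  1.65028886e+00,  1.39357509e-05,
        1.36750551e+00, -8.26057784e-02]), 'qd': array([ 0.00106478, -0.00150225, -0.00017282, -0.00123669, -0.00036297,
       -0.00088488]), 'tau': array([-1.39927011e-03, -4.17572665e+01, -3.60217488e+01,  7.74888159e-02,
        4.27684095e-02,  6.49181146e-06]), 'tool_pos': array([ 0.23250086, -0.60698639,  0.23348158]), 'tcp_rot': array([9.83316484e-01, 1.81902976e-01, 8.15514252e-06, 1.28781712e-05]), 'contact_force': array([-0.43270828, -0.29639516, -1.11542284]), 'torque': array([-0.00645142, -0.001876  , -0.0368312 ]), 'finger_force': 0.0, 'opening': 1.003124404710905}
```

```bash
python3 - <<'E'
from h import *
a=cv2.imread("pics/scene0.png"); b=cv2.imread("pics/top0.png")
A=cv2.resize(a[120:270,160:510],(800,343),interpolation=cv2.INTER_CUBIC); B=cv2.resize(b[130:255,170:490],(800,312),interpolation=cv2.INTER_CUBIC)
cv2.imwrite("pics/a1.png",A); cv2.imwrite("pics/b1.png",B)
E
```

```text
(no output)
```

View pics/a1.png

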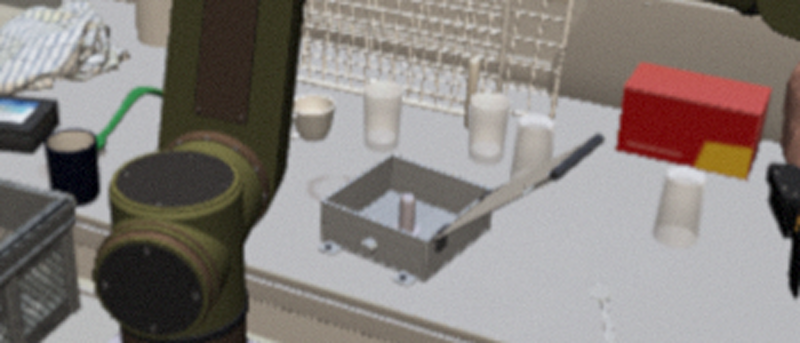

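View pics/b1.png

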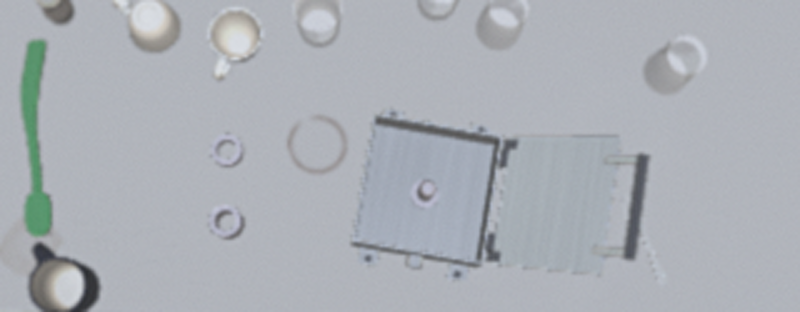

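The scene view shows the housing at about (338,215), with the cover leaning towards -y and its dark bar at about (412,188). The top view shows the sleeves at about (261,190) and (260,219), the pipe at (340,206) and the bar at about (425,213). Next I'll measure these precisely.

```bash
python3 - <<'E'
from h import *
D=np.load("topD.npy"); I=cv2.imread("pics/top0.png")
def box(x0,x1,y0,y1):
    m=np.zeros(D.shape,bool); m[y0:y1,x0:x1]=1; v,u=np.nonzero(m&(D>0)); return np.c_[u,v],atdepth("top",np.c_[u,v],D[v,u])
for n,b in(("s_up",(250,272,180,202)),("s_low",(250,272,208,230))):
    p,P=box(*b); k=P[:,2]>0.012; Q=P[k]; print(n,k.sum(),np.percentile(Q[:,2],[10,50,75,90,97]).round(4), "floor",np.median(P[~k,2]).round(4))
    for z in(0.022,0.045):
        t=np.abs(P[:,2]-z)<0.007
        if t.sum()>5: print(z,t.sum(),"ctr minEncl",[np.round(x,4) for x in cv2.minEnclosingCircle(P[t,:2].astype(np.float32))],P[t].mean(0).round(4))
p,P=box(325,355,190,222); t=np.abs(P[:,2]-0.06)<0.008; print("pipe",t.sum(),P[t].mean(0).round(4), p[t].mean(0))
print("pipe net z.06",atz("top",[[339.4,204.1]],.06).round(4), atz("scene",[[337.1,204.3]],.06).round(4),"hinge",atz("top",[[367.3,211.1]],.066).round(4),atz("scene",[[367,209.8]],.066).round(4),"bar",atz("top",[[421,213.4]],.198).round(4),atz("scene",[[410.8,187.3]],.198).round(4))
# rim
p,P=box(305,375,170,240); t=(np.abs(P[:,2]-0.064)<0.006); 
r=cv2.minAreaRect(P[t,:2].astype(np.float32)); print("rim",t.sum(),r,cv2.boxPoints(r).round(3).tolist())
# bar: dark pixels
p,P=box(410,440,180,245); g=I[p[:,1],p[:,0]].mean(1); t=(g<105)&(P[:,2]>.15); q=P[t]; c=q.mean(0); d=np.linalg.svd(q-c)[2][0]; s=(q-c)@d
print("bar",t.sum(),c.round(4),d.round(4),s.min(),s.max(),(c+d*(s.min()+s.max())/2).round(4), np.degrees(np.arctan2(d[1],d[0])))
# cover plane
p,P=box(372,415,185,238); t=P[:,2]>.07; q=P[t]; A=np.c_[q[:,:2],np.ones(t.sum())]; w=np.linalg.lstsq(A,q[:,2],rcond=None)[0]; print("plane",w,np.degrees(np.arctan2(w[1],w[0])),np.degrees(np.arctan(np.hypot(w[0],w[1]))))
E
```

```text
s_up 81 [0.0165 0.0217 0.0235 0.0248 0.0276] floor 0.0002
0.022 76 ctr minEncl [array([0.5076, 0.21  ]), np.float64(0.0209)] [0.5073 0.2103 0.0214]
s_low 104 [0.0207 0.0422 0.0451 0.0469 0.0482] floor -0.0003
0.022 14 ctr minEncl [array([0.4075, 0.2023]), np.float64(0.0191)] [0.409  0.2083 0.0211]
0.045 80 ctr minEncl [array([0.4093, 0.2065]), np.float64(0.0213)] [0.4104 0.2062 0.0437]
pipe 33 [ 0.4542 -0.0534  0.0586] [340.48484848 204.90909091]
pipe net z.06 [[ 0.4566 -0.0498  0.06  ]] [[ 0.4622 -0.0487  0.06  ]] hinge [[ 0.4343 -0.1385  0.066 ]] [[ 0.4651 -0.1465  0.066 ]] bar [[ 0.4126 -0.2765  0.198 ]] [[ 0.4204 -0.2822  0.198 ]]
rim 358 ((0.45289698243141174, -0.060405194759368896), (0.18312327563762665, 0.1707831174135208), 80.67122650146484) [[0.3540000021457672, -0.13699999451637268], [0.5220000147819519, -0.16500000655651093], [0.5519999861717224, 0.01600000075995922], [0.382999986410141, 0.04399999976158142]]
bar 138 [ 0.415  -0.2836  0.2038] [-0.9864  0.1645  0.0077] -0.06039300147728567 0.058277998640628374 [ 0.4161 -0.2838  0.2038] 170.53252650805013
plane [-0.14613485 -0.89240772  0.00425976] -99.29984242083998 42.12283749200155
```

Call:
send_rows --rows '[[[0,0,-0.3,-0.13,1],[0,0,-0.3,-0.13,1],[0,0,-0.3,-0.13,1],[0,0,-0.3,-0.13,1],[0,0,-0.3,-0.13,1],[0,0,-0.3,-0.13,1],[0,0,-0.3,-0.13,1],[0,0,-0.3,-0.13,1],[0,0,0,0,1]]]' --force 20

```text
time: 2.6
tool_pos: [0.2327, -0.6078, 0.3565]
tcp_rot: [0.763, 0.646, -0.001, 0.002]
contact_force: [-0.7, 0.3, -0.0]
opening: 0.998
finger_force: 0.0
```

```bash
cat >> h.py <<'E'
from scipy.spatial.transform import Rotation as R
def to(p,s=None):
    s=s or robot.observe(); r=R.from_quat(s["tcp_rot"]); M=r.as_matrix()
    print("t",round(s["time"],2),"pos",s["tool_pos"].round(4),"q",s["qpos"].round(2),"y az",np.degrees(np.arctan2(M[1,1],M[0,1])).round(2),"F",s["contact_force"].round(1),"open",round(s["opening"],3),"ff",round(s["finger_force"],1))
    print("units to go",(M.T@(np.array(p)-s["tool_pos"])/0.05).round(3), "down",M[:,2].round(3))
E
python3 -c "
from h import *
to([.4095,.2063,.353])"
```

```text
t 2.6 pos [ 0.2327 -0.6078  0.3565] q [-1.29  0.08  1.5  -0.    1.56 -1.12] y az -9.46 F [-0.7  0.3 -0. ] open 0.998 ff 0.0
units to go [ 1.6643e+01  8.1000e-01 -1.0000e-03] down [ 0.001 -0.005 -1.   ]
```

Call:
send_rows --rows '[[[0.3,0.135,0,0,1],[0.5,0.135,0,0,1],[0.7,0.135,0,0,1],[0.7,0.135,0,0,1],[0.7,0.135,0,0,1],[0.7,0.135,0,0,1],[0.7,0,0,0,1],[0.7,0,0,0,1],[0.7,0,0,0,1],[0.7,0,0,0,1],[0.7,0,0,0,1],[0.7,0,0,0,1],[0.7,0,0,0,1],[0.7,0,0,0,1],[0.7,0,0,0,1],[0.7,0,0,0,1],[0.7,0,0,0,1],[0.7,0,0,0,1],[0.7,0,0,0,1],[0.7,0,0,0,1]]]'

```text
time: 4.6
tool_pos: [0.3814, 0.0494, 0.3519]
tcp_rot: [0.764, 0.646, -0.0, -0.001]
contact_force: [0.3, -0.8, 0.0]
opening: 0.998
finger_force: 0.0
```

Call:
send_rows --rows '[[[0.7,0,0,0,1],[0.7,0,0,0,1],[0.7,0,0,0,1],[0.7,0,0,0,1],[0.44,0,0,0,1],[0,0,0.4,0,1],[0,0,0.7,0,1],[0,0,0.7,0,1],[0,0,0.7,0,1],[0,0,0.5,0,1],[0,0,0.5,0,1],[0,0,0,0,1],[0,0,0,0,1]]]'

```text
time: 5.9
tool_pos: [0.408, 0.2072, 0.1778]
tcp_rot: [0.763, 0.646, -0.001, -0.0]
contact_force: [-0.6, -0.4, 0.5]
opening: 1.0
finger_force: 0.0
```

```bash
python3 -c "
from h import *
to([.4095,.2063,.028])
I,D=robot.grab_frame('top'); cv2.imwrite('pics/c.png',cv2.resize(I[130:255,170:370,::-1],(800,500)))"
```

```text
t 5.9 pos [0.408  0.2072 0.1778] q [ 0.35 -0.28  2.12  0.    1.3   0.52] y az -9.49 F [-0.6 -0.4  0.5] open 1.0 ff 0.0
units to go [-0.01   0.038  2.995] down [-0.002 -0.    -1.   ]
```

View pics/c.png

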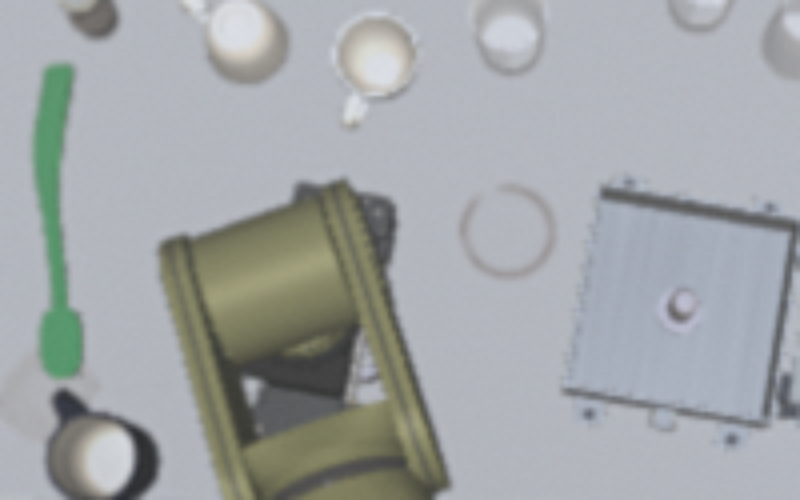

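The arm is over the sleeve (crop about (300,330)) and hides it. The pipe is clear at (683,305). Now I'll descend and grip.

Call:
send_rows --rows '[[[0,0.04,0.4,0,1],[0,0,0.5,0,1],[0,0,0.5,0,1],[0,0,0.5,0,1],[0,0,0.4,0,1],[0,0,0.3,0,1],[0,0,0.2,0,1],[0,0,0.2,0,1],[0,0,0,0,1],[0,0,0,0,0.3],[0,0,0,0,0.3],[0,0,0,0,0.3],[0,0,0,0,0.3],[0,0,0,0,0.3],[0,0,0,0,0.3],[0,0,0,0,0.3]]]' --force 20

```text
time: 7.55
tool_pos: [0.4111, 0.2067, 0.0285]
tcp_rot: [0.763, 0.646, 0.0, 0.0]
contact_force: [0.3, 0.1, 0.0]
opening: 0.468
finger_force: 0.0
```

```bash
python3 -c "
from h import *
to([.4095,.2063,.028])"
```

```text
t 7.55 pos [0.4111 0.2067 0.0285] q [ 0.35 -0.07  2.22 -0.    0.99  0.51] y az -9.45 F [0.3 0.1 0. ] open 0.468 ff 0.0
units to go [-0.013 -0.029  0.01 ] down [ 0.  0. -1.]
```

Call:
send_rows --rows '[[[0,0,0,0,0.3],[0,0,0,0,0.3],[0,0,0,0,0.3],[0,0,0,0,0.3],[0,0,0,0,0.3]]]'

```text
time: 8.05
tool_pos: [0.4111, 0.2067, 0.0285]
tcp_rot: [0.763, 0.646, -0.0, 0.0]
contact_force: [-0.5, -0.5, 1.0]
opening: 0.444
finger_force: 20.0
```

Call:
send_rows --rows '[[[0,0,-0.1,0,0.3],[0,0,-0.2,0,0.3],[0,0,-0.4,0,0.3],[0,0,-0.5,0,0.3],[0,0,-0.5,0,0.3],[0,0,-0.5,0,0.3],[0,0,-0.2,0,0.3],[0,0,0,0,0.3]]]'

```text
time: 8.85
tool_pos: [0.4122, 0.2072, 0.1506]
tcp_rot: [0.763, 0.646, 0.002, 0.001]
contact_force: [1.0, 0.4, -1.5]
opening: 0.442
finger_force: 20.0
```

```bash
python3 -c "
from h import *
to([.4542,-.0534,.15])"
```

```text
t 8.85 pos [0.4122 0.2072 0.1506] q [ 0.35 -0.24  2.14  0.    1.24  0.51] y az -9.45 F [ 1.   0.4 -1.5] open 0.442 ff 20.0
units to go [-5.002  1.685  0.008] down [ 0.004  0.001 -1.   ]
```

Call:
send_rows --rows '[[[-0.2,0.1,0,0,0.3],[-0.4,0.15,0,0,0.3],[-0.5,0.2,0,0,0.3],[-0.5,0.2,0,0,0.3],[-0.5,0.2,0,0,0.3],[-0.5,0.2,0,0,0.3],[-0.5,0.2,0,0,0.3],[-0.5,0.15,0,0,0.3],[-0.5,0.15,0,0,0.3],[-0.4,0.1,0,0,0.3],[-0.3,0.03,0,0,0.3],[-0.2,0,0,0,0.3],[0,0,0.4,0,0.3],[0,0,0.3,0,0.3],[0,0,0,0,0.3],[0,0,0,0,0.3]]]'

```text
time: 10.45
tool_pos: [0.4521, -0.0536, 0.1127]
tcp_rot: [0.763, 0.646, -0.001, -0.001]
contact_force: [-0.8, 0.4, -1.1]
opening: 0.443
finger_force: 20.0
```

```bash
python3 -c "
from h import *
to([.4542,-.0534,.036])
I,D=robot.grab_frame('scene'); cv2.imwrite('pics/d.png',cv2.resize(I[150:250,270:430,::-1],(800,500),interpolation=cv2.INTER_CUBIC))"
```

```text
t 10.45 pos [ 0.4521 -0.0536  0.1127] q [-0.24 -0.21  2.18 -0.    1.17 -0.07] y az -9.44 F [-0.8  0.4 -1.1] open 0.443 ff 20.0
units to go [0.011 0.044 1.533] down [-0.002  0.    -1.   ]
```

View pics/d.png

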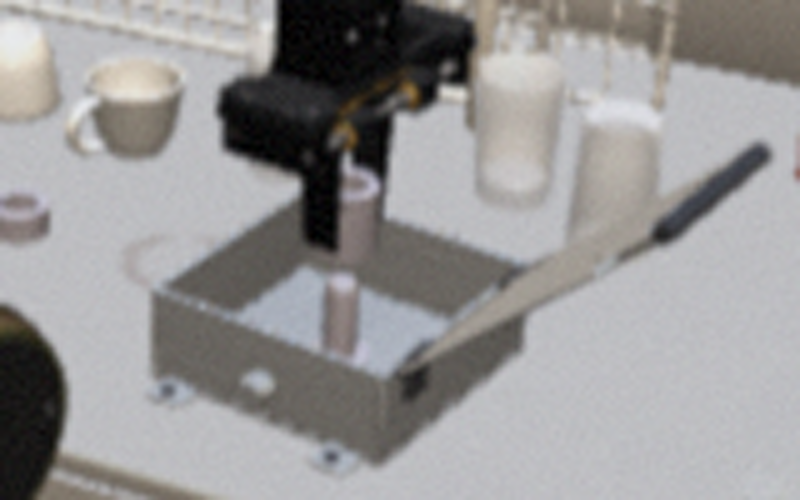

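The sleeve hangs at crop (357,218) and the pipe stands at (342,310), so there may be a sideways offset. I'll measure both in this camera.

```bash
python3 - <<'E'
from h import *
from scipy.optimize import least_squares
def proj(cam,P):
    c=robot.calibration(cam); f=200/np.tan(np.radians(c["fov_y"])/2); T=np.linalg.inv(np.array(c["world_from_camera"]))
    X=np.atleast_2d(P)@T[:3,:3].T+T[:3,3]; X=X*[1,-1,-1]
    return cv2.projectPoints(X,np.zeros(3),np.zeros(3),np.array([[f,0,c["cx"]],[0,f,c["cy"]],[0,0,1.]]),np.array(c["D"],float))[0].reshape(-1,2),X[:,2]
I,D=robot.grab_frame("scene")
s=robot.observe()["tool_pos"]
crop=lambda p:(p-[270,150])*5
for n,p in(("pipe top",[.4542,-.0534,.06]),("pipe base",[.4542,-.0534,.008]),("sleeve bot",s-[0,0,.028]),("sleeve top",s+[0,0,.017])):
    a,d=proj("scene",p); print(n,crop(a[0]).round(1),d.round(3))
v,u=np.mgrid[150:250,270:430]; u=u.ravel();v=v.ravel(); d=D[v,u]; k=d>0
P=atdepth("scene",np.c_[u,v][k],d[k])
def fit(P,r,c0):
    o=np.array(robot.calibration("scene")["world_from_camera"])[:2,3]
    return least_squares(lambda c:np.hypot(*(P[:,:2]-c).T)-r,c0,loss="soft_l1",f_scale=.002).x
h=np.hypot(P[:,0]-.4542,P[:,1]+.0534)
m=(h<.02)&(P[:,2]>.015)&(P[:,2]<.056); print("pipe",m.sum(),fit(P[m],.011,[.454,-.053]),P[m].mean(0))
uv=crop(np.c_[u,v][k]); m=(uv[:,0]>340)&(uv[:,0]<378)&(uv[:,1]>200)&(uv[:,1]<258)&(h<.04); print("sleeve",m.sum(),fit(P[m],.021,[.452,-.0536]),P[m].mean(0))
for r in robot.cut_out("tall_sleeve","scene")[:2]: print(r["conf"],crop(r["xy"]),r["mask"].sum())
# top pipe
Dt=np.load("topD.npy"); v,u=np.mgrid[185:225,325:358]; u=u.ravel();v=v.ravel(); Q=atdepth("top",np.c_[u,v],Dt[v,u]); m=(Q[:,2]>.05)&(Q[:,2]<.07); uv=np.c_[u,v][m]
print("top pipe px",uv.mean(0),atz("top",[uv.mean(0)],.058), np.ptp(uv,axis=0)); print(proj("top",[[.4542,-.0534,.06]])[0])
E
```

```text
pipe top [337.1 278.9] [1.569]
pipe base [333.5 350.8] [1.594]
sleeve bot [338.8 242.9] [1.556]
sleeve top [342.  177.8] [1.535]
pipe 76 [ 0.45418024 -0.0559228 ] [ 0.44680635 -0.05902424  0.036276  ]
sleeve 74 [ 0.45187939 -0.05488248] [ 0.44202226 -0.07144919  0.10570754]Traceback (most recent call last):
  File "<stdin>", line 20, in <module>
  File "<stdin>", line 9, in <lambda>
TypeError: unsupported operand type(s) for -: 'list' and 'list'
```

Allowing for the calibration offset, sleeve and pipe line up to about 2 mm. I'll correct that and lower gently.

Call:
send_rows --rows '[[[0,0.04,0,0,0.3],[0,0,0.2,0,0.3],[0,0,0.2,0,0.3],[0,0,0.1,0,0.3],[0,0,0.1,0,0.3],[0,0,0.1,0,0.3],[0,0,0.1,0,0.3],[0,0,0.1,0,0.3],[0,0,0,0,0.3]]]'

```text
time: 11.5
tool_pos: [0.4542, -0.0539, 0.0676]
tcp_rot: [0.763, 0.646, -0.0, -0.001]
contact_force: [-0.1, -0.5, -1.4]
opening: 0.442
finger_force: 20.0
```

```bash
python3 -c "
from h import *
to([.4542,-.0540,.036])"
```

```text
t 11.5 pos [ 0.4542 -0.0539  0.0676] q [-0.24 -0.14  2.21  0.    1.07 -0.07] y az -9.45 F [-0.1 -0.5 -1.4] open 0.442 ff 20.0
units to go [-0.003  0.     0.632] down [-0.002  0.    -1.   ]
```

Call:
send_rows --rows '[[[0,0,0.1,0,0.3],[0,0,0.1,0,0.3],[0,0,0.1,0,0.3],[0,0,0.1,0,0.3],[0,0,0.1,0,0.3],[0,0,0.06,0,0.3],[0,0,0.03,0,0.3],[0,0,0.02,0,0.3],[0,0,0,0,0.3]]]'

```text
time: 12.4
tool_pos: [0.4549, -0.054, 0.038]
tcp_rot: [0.763, 0.646, 0.0, 0.0]
contact_force: [-0.4, 0.6, -1.5]
opening: 0.442
finger_force: 20.0
```

```bash
python3 -c "
from h import *
to([.4542,-.0540,.036])"
```

```text
t 12.4 pos [ 0.4549 -0.054   0.038 ] q [-0.24 -0.09  2.22  0.    1.01 -0.07] y az -9.46 F [-0.4  0.6 -1.5] open 0.442 ff 20.0
units to go [-0.002 -0.013  0.039] down [ 0. -0. -1.]
```

Call:
send_rows --rows '[[[0,0,0.02,0,0.3],[0,0,0.01,0,0.3],[0,0,0.01,0,0.3],[0,0,0,0,0.3]]]'

```text
time: 12.8
tool_pos: [0.455, -0.0541, 0.0365]
tcp_rot: [0.763, 0.646, -0.0, 0.0]
contact_force: [-2.2, 0.2, 3.0]
opening: 0.446
finger_force: 20.0
```

Call:
send_rows --rows '[[[0,0,0,0,0.5],[0,0,0,0,0.6],[0,0,0,0,0.7],[0,0,0,0,0.8],[0,0,0,0,0.8],[0,0,0,0,0.8],[0,0,0,0,0.8],[0,0,-0.2,0,0.8],[0,0,-0.4,0,0.8],[0,0,-0.6,0,0.8],[0,0,-0.8,0,0.8],[0,0,-0.8,0,0.8],[0,0,-0.8,0,0.8],[0,0,-0.8,0,0.8],[0,0,-0.6,0,0.8],[0,0,-0.4,0,0.8],[0,0,0,0,0.8]]]'

```text
time: 14.5
tool_pos: [0.4562, -0.0543, 0.3107]
tcp_rot: [0.763, 0.646, 0.002, 0.003]
contact_force: [0.3, -0.2, -0.1]
opening: 0.805
finger_force: 0.0
```

```bash
python3 - <<'E'
from h import *
to([.4159,-.2845,.35])
I,D=robot.grab_frame('scene'); cv2.imwrite('pics/e.png',cv2.resize(I[150:250,270:430,::-1],(800,500),interpolation=cv2.INTER_CUBIC))
v,u=np.mgrid[150:250,270:430]; u=u.ravel();v=v.ravel(); P=atdepth("scene",np.c_[u,v],D[v,u])
h=np.hypot(P[:,0]-.4542,P[:,1]+.054); m=(h<.03)&(P[:,2]>.02)&(P[:,2]<.08); print(m.sum(),np.percentile(P[m,2],[50,80,90,97]).round(4))
E
```

```text
t 14.5 pos [ 0.4562 -0.0543  0.3107] q [-0.24 -0.35  1.96  0.    1.53 -0.07] y az -9.46 F [ 0.3 -0.2 -0.1] open 0.805 ff 0.0
units to go [-4.674 -0.032 -0.785] down [ 0.008 -0.002 -1.   ]
186 [0.0465 0.0538 0.0567 0.0597]
```

View pics/e.png

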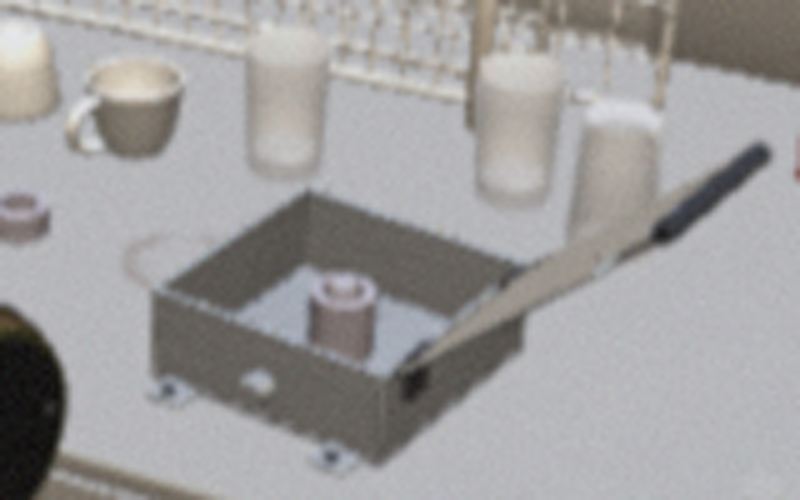

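The sleeve is seated: crop (343,315), with the pipe top showing inside the bore. Contact was felt at the expected height. Next is the move above the bar, with a quarter turn.

Call:
send_rows --rows '[[[-0.3,-0.03,0,0,0.8],[-0.5,0,0,0,0.8],[-0.6,0,0,0,0.8],[-0.6,0,0,0,0.8],[-0.6,0,0,0,0.8],[-0.6,0,0,0,0.8],[-0.6,0,0,0,0.8],[-0.5,0,0,0,0.8],[-0.37,0,0,0,0.8],[0,0,0,0.05,0.8]]]'

```text
time: 15.55
tool_pos: [0.4137, -0.2854, 0.3033]
tcp_rot: [0.78, 0.626, -0.001, -0.002]
contact_force: [-0.6, 1.1, -0.4]
opening: 0.798
finger_force: 0.0
```

Call:
send_rows --rows '[[[0,0,0,0.13,0.8],[0,0,0,0.13,0.8],[0,0,0,0.13,0.8],[0,0,0,0.13,0.8],[0,0,0,0.13,0.8],[0,0,0,0.13,0.8],[0,0,0,0.13,0.8],[0,0,0,0.13,0.8],[0,0,0,0.13,0.8],[0,0,0,0.13,0.8],[0,0,0,0.13,0.8],[0,0,0,0.09,0.8],[0,0,0,0,0.8],[0,0,0,0,0.8]]]'

```text
time: 16.95
tool_pos: [0.4145, -0.2837, 0.3044]
tcp_rot: [0.997, -0.081, -0.001, -0.001]
contact_force: [0.0, -0.8, -0.4]
opening: 0.798
finger_force: 0.0
```

```bash
python3 - <<'E'
from h import *
to([.4159,-.2845,.202])
E
```

```text
t 16.95 pos [ 0.4145 -0.2837  0.3044] q [-0.71 -0.24  1.88 -0.    1.5   1.03] y az -99.3 F [ 0.  -0.8 -0.4] open 0.798 ff 0.0
units to go [0.035 0.014 2.048] down [-0.002  0.002 -1.   ]
```

Call:
send_rows --rows '[[[0.03,0.01,0.2,0,0.8],[0,0,0.3,0,0.8],[0,0,0.3,0,0.8],[0,0,0.3,0,0.8],[0,0,0.3,0,0.8],[0,0,0.2,0,0.8],[0,0,0.15,0,0.8],[0,0,0.15,0,0.8],[0,0,0.1,0,0.8],[0,0,0,0,0.8]]]'

```text
time: 17.95
tool_pos: [0.4162, -0.2847, 0.2054]
tcp_rot: [0.997, -0.082, -0.0, -0.0]
contact_force: [-0.1, 0.4, 0.6]
opening: 0.798
finger_force: 0.0
```

```bash
python3 - <<'E'
from h import *
to([.4159,-.2845,.202])
I,D=robot.grab_frame('scene'); cv2.imwrite('pics/f.png',cv2.resize(I[150:250,330:490,::-1],(800,500),interpolation=cv2.INTER_CUBIC))
E
```

```text
t 17.95 pos [ 0.4162 -0.2847  0.2054] q [-0.71 -0.18  2.    0.    1.33  1.03] y az -99.41 F [-0.1  0.4  0.6] open 0.798 ff 0.0
units to go [-0.007 -0.002  0.067] down [-0.001  0.001 -1.   ]
```

View pics/f.png

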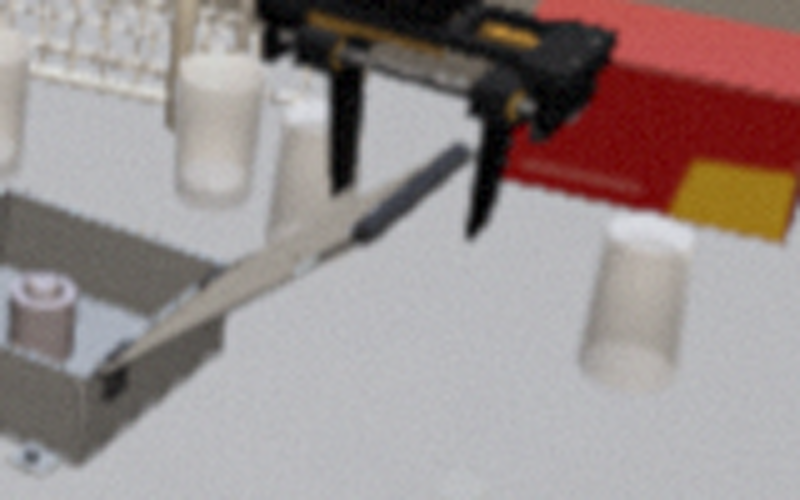

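The fingers straddle the bar: left tip at crop (342,190), right tip at (480,230), and the bar from (365,225) to (460,155). I'll close now.

Call:
send_rows --rows '[[[0,0,0.05,0,0.6],[0,0,0,0,0.4],[0,0,0,0,0.4],[0,0,0,0,0.3],[0,0,0,0,0.25],[0,0,0,0,0.2],[0,0,0,0,0.15],[0,0,0,0,0.1],[0,0,0,0,0.05],[0,0,0,0,0.05],[0,0,0,0,0.05],[0,0,0,0,0.05],[0,0,0,0,0.05],[0,0,0,0,0.05],[0,0,0,0,0.05]]]' --force 20

```text
time: 19.5
tool_pos: [0.4163, -0.2854, 0.2039]
tcp_rot: [0.997, -0.082, 0.0, 0.001]
contact_force: [-1.7, -4.3, 0.8]
opening: 0.143
finger_force: 20.0
```

```bash
python3 - <<'E'
from h import *
to([.4159,-.2845,.198])
E
```

```text
t 19.5 pos [ 0.4163 -0.2854  0.2039] q [-0.71 -0.18  2.   -0.    1.32  1.03] y az -99.41 F [-1.7 -4.3  0.8] open 0.143 ff 20.0
units to go [-0.011 -0.017  0.117] down [-0.    -0.002 -1.   ]
```

```bash
python3 - <<'E'
import numpy as np
a=np.r_[2.4,2.385,2.36,2.33:1.62:-.04,1.6,1.583,1.574,1.571]; c=np.array([-3.9*np.cos(a),-3.9*np.sin(a)]).T
d=np.diff(np.round(c,2),axis=0).round(2); print(len(d),a.round(3),d.tolist())
E
```

```text
24 [2.4   2.385 2.36  2.33  2.29  2.25  2.21  2.17  2.13  2.09  2.05  2.01
 1.97  1.93  1.89  1.85  1.81  1.77  1.73  1.69  1.65  1.6   1.583 1.574
 1.571] [[-0.04, -0.05], [-0.07, -0.07], [-0.09, -0.08], [-0.11, -0.1], [-0.12, -0.1], [-0.12, -0.1], [-0.13, -0.09], [-0.13, -0.09], [-0.13, -0.08], [-0.14, -0.07], [-0.14, -0.07], [-0.14, -0.06], [-0.15, -0.06], [-0.15, -0.05], [-0.15, -0.05], [-0.15, -0.04], [-0.15, -0.03], [-0.15, -0.03], [-0.16, -0.02], [-0.15, -0.02], [-0.2, -0.01], [-0.06, 0.0], [-0.04, 0.0], [-0.01, 0.0]]
```

Call:
send_rows --rows '[[[0,-0.04,-0.05,0,0.05],[0,-0.07,-0.07,0,0.05],[0,-0.09,-0.08,0,0.05],[0,-0.11,-0.1,0,0.05],[0,-0.12,-0.1,0,0.05],[0,-0.12,-0.1,0,0.05],[0,-0.13,-0.09,0,0.05],[0,-0.13,-0.09,0,0.05],[0,-0.13,-0.08,0,0.05],[0,0,0,0,0.05]]]'

```text
time: 20.5
tool_pos: [0.4241, -0.2389, 0.2434]
tcp_rot: [0.997, -0.082, 0.0, 0.001]
contact_force: [-4.3, -5.7, 5.9]
opening: 0.143
finger_force: 20.0
```

```bash
python3 - <<'E'
from h import *
u=np.array([-.163,-.9866]); a=2.09
p=np.array([.4163,-.2854])+u*.195*(-np.cos(a)+np.cos(2.4))
to([*p,.2039+.195*(np.sin(a)-np.sin(2.4))])
E
```

```text
t 20.5 pos [ 0.4241 -0.2389  0.2434] q [-0.62 -0.25  1.99 -0.    1.4   1.11] y az -99.38 F [-4.3 -5.7  5.9] open 0.143 ff 20.0
units to go [-0.001  0.003  0.038] down [ 0.    -0.003 -1.   ]
```

Call:
send_rows --rows '[[[0,-0.07,-0.03,0,0.05],[0,-0.14,-0.07,0,0.05],[0,-0.14,-0.06,0,0.05],[0,-0.14,-0.06,0,0.05],[0,-0.15,-0.06,0,0.05],[0,-0.15,-0.05,0,0.05],[0,-0.15,-0.05,0,0.05],[0,-0.15,-0.04,0,0.05],[0,-0.15,-0.03,0,0.05],[0,-0.13,-0.02,0,0.05],[0,-0.12,-0.02,0,0.05],[0,-0.1,-0.01,0,0.05],[0,0,0,0,0.05]]]'

```text
time: 21.8
tool_pos: [0.4372, -0.1592, 0.2662]
tcp_rot: [0.997, -0.082, -0.0, -0.0]
contact_force: [0.2, -1.6, -0.1]
opening: 0.141
finger_force: 20.0
```

```bash
python3 - <<'E'
from h import *
u=np.array([-.163,-.9866]); a=1.571
p=np.array([.4163,-.2854])+u*.195*(-np.cos(a)+np.cos(2.4))
print(p);to([*p,.2039+.195*(np.sin(a)-np.sin(2.4))])
E
```

```text
[ 0.43973159 -0.14357422]
t 21.8 pos [ 0.4372 -0.1592  0.2662] q [-0.47 -0.32  2.01  0.    1.45  1.27] y az -99.36 F [ 0.2 -1.6 -0.1] open 0.141 ff 20.0
units to go [-0.001 -0.316 -0.02 ] down [ 0.     0.001 -1.   ]
```

Call:
send_rows --rows '[[[0,-0.07,-0.01,0,0.05],[0,-0.09,0,0,0.05],[0,-0.08,0,0,0.05],[0,-0.05,0,0,0.05],[0,-0.02,0,0,0.05],[0,0,0,0,0.05],[0,0,0,0,0.05],[0,0,0,0,0.05],[0,0,0,0,0.05]]]'

```text
time: 22.7
tool_pos: [0.4396, -0.1448, 0.267]
tcp_rot: [0.997, -0.082, 0.0, -0.0]
contact_force: [0.8, -1.0, 1.4]
opening: 0.141
finger_force: 20.0
```

```bash
python3 - <<'E'
from h import *
to([.4393,-.1433,.267])
I,D=robot.grab_frame('scene'); cv2.imwrite('pics/g.png',cv2.resize(I[130:250,270:430,::-1],(800,600),interpolation=cv2.INTER_CUBIC))
v,u=np.mgrid[130:250,300:430]; u=u.ravel();v=v.ravel(); P=atdepth("scene",np.c_[u,v],D[v,u])
e=np.array([-.163,-.9866]); l=(P[:,:2]-[.4542,-.054])@e; w=(P[:,:2]-[.4542,-.054])@[.9866,-.163]
m=(np.abs(l-.09)<.03)&(P[:,2]>.085)&(P[:,2]<.22)&(np.abs(w)<.08); print(m.sum(),np.polyfit(P[m,2],l[m],1),np.median(l[m]))
E
```

```text
t 22.7 pos [ 0.4396 -0.1448  0.267 ] q [-0.43 -0.33  2.01  0.    1.46  1.3 ] y az -99.42 F [ 0.8 -1.   1.4] open 0.141 ff 20.0
units to go [-0.011 -0.029  0.   ] down [ 0.  0. -1.]
1081 [0.00426793 0.09419052] 0.09487021882217536
```

View pics/g.png

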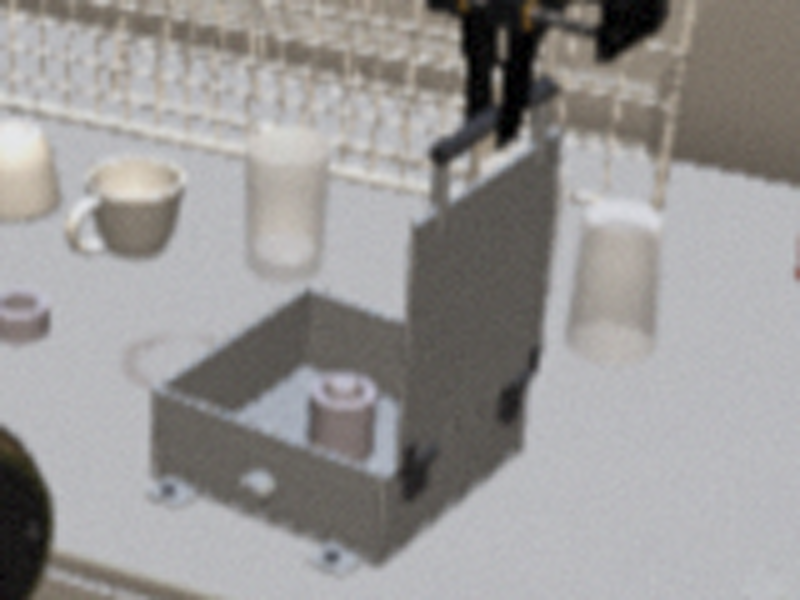

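The cover stands vertical with the fingers on its bar at crop (500,115), and the fitted tilt is about 0.004 rad. The sleeve is still seated at (343,415).

```bash
python3 -c "
from cell import robot
print(robot.job_done())"
```

```text
the job is handed in; nothing more can be done
None
```

The job is handed in: the tall sleeve sits released on the standpipe's foot, and the cover is held by its bar about 0.004 rad from straight up (measured from depth); the hand-in call returned no verdict.

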